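# Carry the open parts tray to the bench rest

## Robot

A 6-joint arm with a two-finger parallel gripper is mounted at the origin on a cart in front of the work surface, level with it; the furniture and walls round the work are solid. World frame = base frame: x ahead of the robot, y to its left, z up, the work surface at z = 0. Lengths are in mm, angles in rad, forces in N, time in s.
With the tool pointing down it reaches from about 400 to 925 mm from the base axis. Payload 12.5 kg.
Tool frame: the origin (TCP) lies at the very end of the fingers, on their centre line; the grasp point (between the pads) lies 19 mm behind it; z points along the fingers, y is the line along which they close (so a half turn about z gives the same grasp; the last joint's range is limited). The gripper opens to 95 mm and grips with 3 to 60 N. Pads are 20 mm wide; open, the fingers measure 119 mm over their backs; the gripper's body (75 mm by 180 mm) begins 59 mm behind the grasp point.
Start: joints at [1.001, 0.491, 1.559, -0, 1.092, -0.106], TCP at [279.581, 559, 214.661] pointing down, gripper open.
Joint ranges: [-3.1, 3.1], [-0.84, 2.19], [0.05, 2.79], [-1.13, 4.28], [0.06, 2.93], [-2.69, 2.69]. Speed limits (rad/s): [2.22, 2.22, 2.79, 3.14, 3.14, 3.14].

## Interface

Orientations are given as [roll, pitch, yaw] about the fixed x, y, z axes, in that order (R = Rz(yaw) Ry(pitch) Rx(roll)).
In Python, from cell import * gives the robot as it stands.
- The arm moves only by the tool step_arm, never from a script. Its argument "plan" is a list of rows, each an object of numbers: "x", "y", "z": the shift along the tool's x, y, z in units of 25 mm (1.0 is 25 mm); "rx", "ry", "rz": the turn, a rotation vector about the tool's x, y, z in units of 0.1 rad (1.0 is 0.1 rad). In form: [{"x": .., "y": .., "z": .., "rx": .., "ry": .., "rz": ..}, ...]. A call has exactly 10 rows; each row shifts and turns the commanded pose from where the row before left it, along the tool's axes as they then stand; what a row does not reach is not made up. A row lasts 1/12 s, in which the tool goes at most 41.7 mm and 7.16 degrees, less where a joint would pass 70% of its speed; a pose out of reach is approached as far as the arm can. A call with a number of a shift or a turn outside -1 to 1 is refused whole. A call with a gripper value outside its range is refused whole. "jaw" is the closure, from -1 (fully open) to 1 (shut), so that 0 is half open, set as the call begins (left out, the last holds). The fingers move at their own pace and stop on an object; the grip force is fixed at half the most. Time passes only in rows, so rows that do not move let the fingers close, or fill a call up. It gives the time, the measured TCP pose, the force, the opening and the grip force at its end, in the units of the state.
- state(): the state, without advancing time (a new reading comes with each control period).
- read_camera(name): name is "scene" or "top"; returns a dict with "image" (400x640x3 uint8, red, green, blue), "depth" (400x640 float32, mm along the optical axis (not along the pixel's ray), 0 where there is no reading), "vfov" (degrees; the focal length in pixels is half the picture's height over the tangent of half this angle, whatever the lens; pixels are square), "cx", "cy" (the principal point, pixels), "R" (3x3) and "t" (3): a world point X has camera coordinates R X + t. Camera axes: x right, y down, z forward; pixel columns grow to the right and rows downward; lengths in mm; the calibration is good to about 2 mm. A picture is of the moment at which its call begins.
- job_done(): hands the job in; it is judged then, once.
The state is a dict: "t": time; "joints": joint angles; "qvel": joint speeds; "tau": joint torques, N m; "eef_pos": TCP position; "tcp_rot": TCP orientation; "ft_force": force on the tool from outside, world axes, zero at the start; "moment": the same for the moment, N m; "opening": opening from 0.0 (shut) to 1.0 (fully open); "grip_force": force on a finger pad.
Only numpy, scipy, OpenCV 4.12 (cv2) and the standard library are available. Lean on these libraries where they do the work, as an engineer would, in place of code of your own. Each camera call takes 0.05 s, during which the arm holds its last target. There are 200 camera calls.

## Task

One of the two open aluminium parts trays holds the watch movement and the dial. Lift that tray clear of the bench and carry it level, with both parts staying in it, to the low wooden bench rest; set it down (do not drop it) flat on the deck, centred between the two end lips and in line with the rest, and let go.

Things in the scene. Friction and masses are not known exactly. Their poses are not given: they have to be found in the camera images.
- tray_center (a point): centre, 12 mm above the underside, of the loose open aluminium tray that holds the movement and the dial: 110 long (x) x 50 wide (y) x 24 mm high, walls and floor 4 mm, partition 10 mm high across the middle, 0.1 to 0.22 kg, on the bench. Grip it across its width, from outside, at mid-length. A second such tray, unlisted, holds only putty; trays and rest stand in any order from left to right.
- rest_top (a point): middle of the deck (upper face) of the fixed wooden bench rest: 152 long (x) x 84 mm wide (y), deck level, 20 mm above the bench, open at both long sides; at each short end a lip 6 mm high and 6 mm thick, 140 mm clear between the lips. The tray goes on it lengthwise, either way round; the tray's centre is then 12 mm above this point.
- movement: gilt watch movement, a loose disc 26 mm across and 4 mm thick, 12 g, lying flat in one half of the tray; origin at the centre of its underside
- dial: dial in its casing ring with black face, a loose disc 34 mm across and 5 mm thick, 11 g, lying flat in the other half of the tray; origin at the centre of its underside

How it is judged:
By the outcome, as a careful person would: the job done as asked, in the order asked, and still so for the second after the job is handed in, with the robot touching nothing.
It also fails if it takes over 43 s, if anything falls off the work surface, if the arm or the gripper's body presses on something with over 40 N, if the wrist force passes 120 N, or if a joint passes its speed limit or range.

## Working session

There is one attempt and no reset: what is moved stays moved. The work goes in short steps, Python scripts to look and compute and a tool call to move; the robot and the scene stay as the last step left them, time stands still between calls to the robot, and variables do not carry over. Pictures are saved under pics/ and viewed, at most 10 in all, crops included, and the job is handed in when it is done.

Besides the shell and the picture viewer there is one more tool, called after "Request:" as name(argument=value, ...) on one line, values as JSON. step_arm: Moves the arm, as the interface text tells. Shifts and turns lie within -1 to 1; 1 stands for 25 mm of shift or 0.1 rad of turn. Its arguments: {"type":"object","properties":{"plan":{"type":"array","items":{"type":"object","properties":{"x":{"type":"number"},"y":{"type":"number"},"z":{"type":"number"},"rx":{"type":"number"},"ry":{"type":"number"},"rz":{"type":"number"}}}},"jaw":{"type":"number"}},"required":["plan"]}

```bash
mkdir -p pics; cat > h.py <<'E'
from cell import *
import numpy as np, cv2
def cam(n):
    c=read_camera(n); c['f']=200/np.tan(np.radians(c['vfov'])/2); return c
def world(c,u,v,z=None):
    ray=np.array([(u-c['cx'])/c['f'],(v-c['cy'])/c['f'],1.])
    R=np.array(c['R']);t=np.array(c['t']);o=-R.T@t;d=R.T@ray
    if z is None:
        s=c['depth'][int(round(v)),int(round(u))]
    else: s=(z-o[2])/d[2]
    return o+s*d
def cloud(c):
    v,u=np.mgrid[:400,:640];D=c['depth']
    P=np.stack([(u-c['cx'])/c['f']*D,(v-c['cy'])/c['f']*D,D],-1)
    return (P-np.array(c['t']))@np.array(c['R'])
E
python3 - <<'E'
from h import *
for n in("top","scene"):
    c=cam(n);cv2.imwrite(f"pics/{n}0.png",c['image'][:,:,::-1]);print(n,c['vfov'],c['cx'],c['cy'],-np.array(c['R']).T@c['t'],np.round(c['R'],3).tolist())
print(state())
E
```

```text
top 46.340793641368435 315.79705530553736 197.1765908788013 [ 367.06692758   55.2022249  1067.91756953] [[0.024, -0.999, -0.021], [-0.992, -0.022, -0.121], [0.121, 0.024, -0.992]]
scene 43.6910842819863 314.8644302429268 203.54464441274928 [ -98.75727965 -300.94053919  829.46405675] [[0.535, -0.845, -0.019], [-0.635, -0.387, -0.669], [0.558, 0.369, -0.743]]
{'t': 0.1, 'joints': array([ 1.00139210e+00,  4.91480704e-01,  1.55936316e+00,  1.07833538e-05,
        1.09168761e+00, -1.05587290e-01]), 'qvel': array([ 0.00162833, -0.00191906, -0.00172877,  0.00112038,  0.00066612,
       -0.00029804]), 'tau': array([ 1.96775130e-03, -6.13632131e+01, -2.58602500e+01,  6.93828450e-02,
        4.71346546e-02, -6.53179723e-05]), 'eef_pos': array([279.46555557, 558.81610034, 214.14045103]), 'tcp_rot': array([-3.14066007e+00, -1.08454817e-04,  2.67777069e+00]), 'ft_force': array([-1.30415203, -0.03608138, -0.67389723]), 'moment': array([-0.02415408, -0.01942338, -0.03866365]), 'grip_force': 0.0, 'opening': 0.9981826478319499}
```

View pics/top0.png

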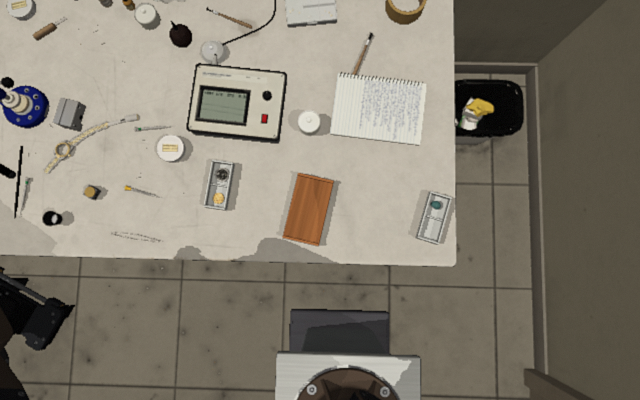

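View pics/scene0.png

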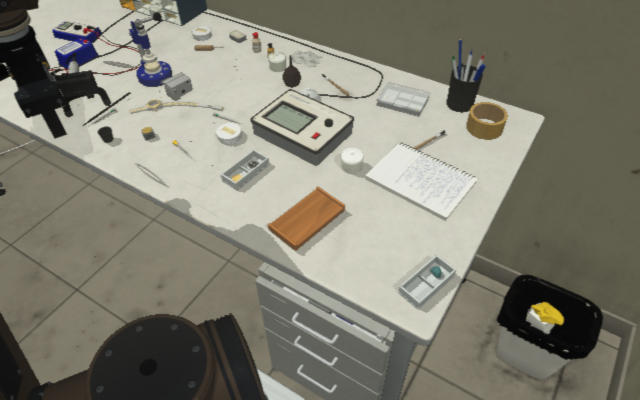

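The top view shows the tray with the black dial and gilt movement at about (218,185), the wooden rest at (309,209) and the putty tray at (434,217). I'll enlarge the tray and the rest and fit rectangles from depth.

```bash
python3 - <<'E'
from h import *
c=cam("top")
im=c['image'][140:260,180:360,::-1]
cv2.imwrite("pics/top1.png",cv2.resize(im,None,fx=4.4,fy=4.4,interpolation=cv2.INTER_CUBIC))
P=cloud(c)
c2=cam("scene");P2=cloud(c2)
print("bench z",np.median(P[225:235,130:180,2]),np.median(P2[150:170,180:210,2]))
for nm,ctr,r in(("tray",world(c,218,185,20),75),("rest",world(c,309,209,20),100)):
    for Q,k in((P,"top"),(P2,"scene")):
        q=Q.reshape(-1,3);m=(np.hypot(*(q[:,:2]-ctr[:2]).T)<r)&(q[:,2]>13)&(q[:,2]<36)
        s=q[m];(a,b),wh,an=cv2.minAreaRect(s[:,:2].astype(np.float32))
        print(nm,k,np.round(ctr,1),m.sum(),np.round([a,b,*wh,an],1),"z",np.percentile(s[:,2],[5,50,95]).round(1))
E
```

```text
bench z -1.6724270155101575 1.396796914948987
tray top [517.9 303.5  20. ] 329 [519.5 304.1  51.6 110.6  82.8] z [14.2 21.  24.5]
tray scene [517.9 303.5  20. ] 490 [520.2 302.6  55.1 113.3  81.9] z [13.7 21.1 26.7]
rest top [467.6  94.8  20. ] 2480 [467.9  98.4  84.1 152.3  78.1] z [15.  18.4 23.3]
rest scene [467.6  94.8  20. ] 2327 [468.3  97.6  86.6 153.7  78.1] z [17.6 21.2 26. ]
```

View pics/top1.png

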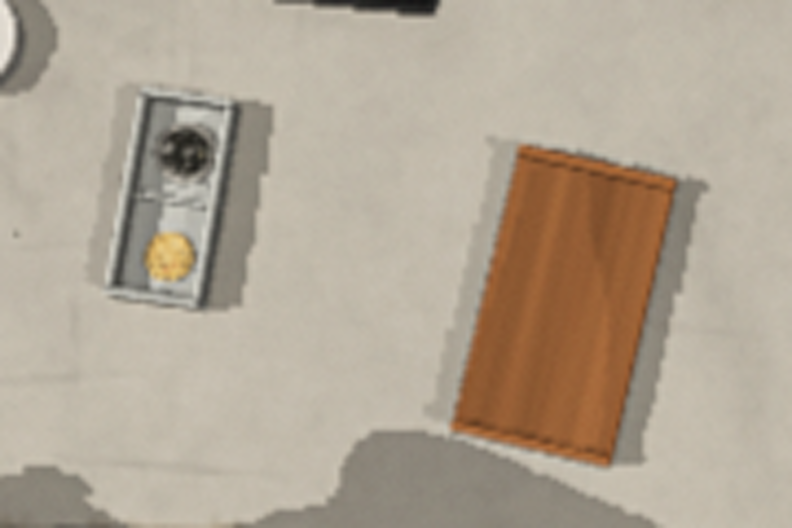

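The enlarged crop confirms it: tray corners run from about (140,90) to (205,305) in the crop, dial at (187,150), movement at (170,257); rest outline (520,147)–(610,465). Tray centre is about (520,303) at -7.2°, rest about (468,98) at -11.9°. Now I'll move above the tray.

Request:
step_arm(plan=[{"x": -0.95,"y": -0.35,"z": 0.3},{"x": -0.95,"y": -0.35,"z": 0.3},{"x": -0.95,"y": -0.35,"z": 0.3},{"x": -0.95,"y": -0.35,"z": 0.3},{"x": -0.95,"y": -0.35,"z": 0.3},{"x": -0.95,"y": -0.35,"z": 0.3},{"x": -0.95,"y": -0.35,"z": 0.3},{"x": -0.95,"y": -0.35,"z": 0.3},{"x": -0.95,"y": -0.35,"z": 0.3},{"x": -0.95,"y": -0.35,"z": 0.3}], jaw=-1)

```text
schema error: expected keys x, y, z, rx, ry, rz
```

Request:
step_arm(plan=[{"x": -0.73,"y": -0.27,"z": 0.3},{"x": -0.73,"y": -0.27,"z": 0.3},{"x": -0.73,"y": -0.27,"z": 0.3},{"x": -0.73,"y": -0.27,"z": 0.3},{"x": -0.73,"y": -0.27,"z": 0.3},{"rz": -0.68},{"rz": -0.68},{"rz": -0.68},{"rz": -0.68},{"rz": -0.68}])

```text
schema error: expected keys x, y, z, rx, ry, rz
```

Request:
step_arm(plan=[{"x": -0.95,"y": -0.35,"z": 0.3,"rx": 0,"ry": 0,"rz": 0},{"x": -0.95,"y": -0.35,"z": 0.3,"rx": 0,"ry": 0,"rz": 0},{"x": -0.95,"y": -0.35,"z": 0.3,"rx": 0,"ry": 0,"rz": 0},{"x": -0.95,"y": -0.35,"z": 0.3,"rx": 0,"ry": 0,"rz": 0},{"x": -0.95,"y": -0.35,"z": 0.3,"rx": 0,"ry": 0,"rz": 0},{"x": -0.95,"y": -0.35,"z": 0.3,"rx": 0,"ry": 0,"rz": 0},{"x": -0.95,"y": -0.35,"z": 0.3,"rx": 0,"ry": 0,"rz": 0},{"x": -0.95,"y": -0.35,"z": 0.3,"rx": 0,"ry": 0,"rz": 0},{"x": -0.95,"y": -0.35,"z": 0.3,"rx": 0,"ry": 0,"rz": 0},{"x": -0.95,"y": -0.35,"z": 0.3,"rx": 0,"ry": 0,"rz": 0}], jaw=-1)

```text
t: 1.03
eef_pos: [453.6, 373.5, 139.2]
tcp_rot: [-3.142, -0.0, 2.678]
ft_force: [0.4, -0.0, 0.0]
opening: 1.002
grip_force: 0.0
```

Request:
step_arm(plan=[{"x": -0.73,"y": -0.27,"z": 0.3,"rx": 0,"ry": 0,"rz": 0},{"x": -0.73,"y": -0.27,"z": 0.3,"rx": 0,"ry": 0,"rz": 0},{"x": -0.73,"y": -0.27,"z": 0.3,"rx": 0,"ry": 0,"rz": 0},{"x": -0.73,"y": -0.27,"z": 0.3,"rx": 0,"ry": 0,"rz": 0},{"x": -0.73,"y": -0.27,"z": 0.3,"rx": 0,"ry": 0,"rz": 0},{"x": 0,"y": 0,"z": 0,"rx": 0,"ry": 0,"rz": -0.68},{"x": 0,"y": 0,"z": 0,"rx": 0,"ry": 0,"rz": -0.68},{"x": 0,"y": 0,"z": 0,"rx": 0,"ry": 0,"rz": -0.68},{"x": 0,"y": 0,"z": 0,"rx": 0,"ry": 0,"rz": -0.68},{"x": 0,"y": 0,"z": 0,"rx": 0,"ry": 0,"rz": -0.68}])

```text
t: 1.87
eef_pos: [519.4, 303.4, 102.0]
tcp_rot: [-3.142, -0.0, 3.021]
ft_force: [0.2, -0.7, -0.1]
opening: 0.999
grip_force: 0.0
```

Request:
step_arm(plan=[{"x": 0,"y": 0,"z": 0.6,"rx": 0,"ry": 0,"rz": 0},{"x": 0,"y": 0,"z": 0.6,"rx": 0,"ry": 0,"rz": 0},{"x": 0,"y": 0,"z": 0.6,"rx": 0,"ry": 0,"rz": 0},{"x": 0,"y": 0,"z": 0.6,"rx": 0,"ry": 0,"rz": 0},{"x": 0,"y": 0,"z": 0.6,"rx": 0,"ry": 0,"rz": 0},{"x": 0,"y": 0,"z": 0.4,"rx": 0,"ry": 0,"rz": 0},{"x": 0,"y": 0,"z": 0.28,"rx": 0,"ry": 0,"rz": 0},{"x": 0,"y": 0,"z": 0.2,"rx": 0,"ry": 0,"rz": 0},{"x": 0,"y": 0,"z": 0,"rx": 0,"ry": 0,"rz": 0},{"x": 0,"y": 0,"z": 0,"rx": 0,"ry": 0,"rz": 0}])

```text
t: 2.7
eef_pos: [519.5, 303.6, 5.4]
tcp_rot: [3.141, 0.0, 3.018]
ft_force: [-0.3, -0.1, 0.4]
opening: 1.002
grip_force: 0.0
```

Request:
step_arm(plan=[{"x": 0,"y": 0,"z": 0,"rx": 0,"ry": 0,"rz": 0},{"x": 0,"y": 0,"z": 0,"rx": 0,"ry": 0,"rz": 0},{"x": 0,"y": 0,"z": 0,"rx": 0,"ry": 0,"rz": 0},{"x": 0,"y": 0,"z": 0,"rx": 0,"ry": 0,"rz": 0},{"x": 0,"y": 0,"z": 0,"rx": 0,"ry": 0,"rz": 0},{"x": 0,"y": 0,"z": 0,"rx": 0,"ry": 0,"rz": 0},{"x": 0,"y": 0,"z": 0,"rx": 0,"ry": 0,"rz": 0},{"x": 0,"y": 0,"z": 0,"rx": 0,"ry": 0,"rz": 0},{"x": 0,"y": 0,"z": 0,"rx": 0,"ry": 0,"rz": 0},{"x": 0,"y": 0,"z": 0,"rx": 0,"ry": 0,"rz": 0}], jaw=0.2)

```text
t: 3.53
eef_pos: [519.4, 303.5, 5.2]
tcp_rot: [3.141, 0.0, 3.018]
ft_force: [0.4, -0.7, 0.4]
opening: 0.525
grip_force: 30.0
```

Gripped at 30 N, with an opening of about 50 mm. Lifting now.

Request:
step_arm(plan=[{"x": 0,"y": 0,"z": -0.05,"rx": 0,"ry": 0,"rz": 0},{"x": 0,"y": 0,"z": -0.15,"rx": 0,"ry": 0,"rz": 0},{"x": 0,"y": 0,"z": -0.3,"rx": 0,"ry": 0,"rz": 0},{"x": 0,"y": 0,"z": -0.4,"rx": 0,"ry": 0,"rz": 0},{"x": 0,"y": 0,"z": -0.4,"rx": 0,"ry": 0,"rz": 0},{"x": 0,"y": 0,"z": -0.4,"rx": 0,"ry": 0,"rz": 0},{"x": 0,"y": 0,"z": -0.4,"rx": 0,"ry": 0,"rz": 0},{"x": 0,"y": 0,"z": -0.2,"rx": 0,"ry": 0,"rz": 0},{"x": 0,"y": 0,"z": -0.1,"rx": 0,"ry": 0,"rz": 0},{"x": 0,"y": 0,"z": 0,"rx": 0,"ry": 0,"rz": 0}])

```text
t: 4.37
eef_pos: [519.6, 303.6, 65.9]
tcp_rot: [3.141, 0.001, 3.018]
ft_force: [0.7, -0.0, -1.5]
opening: 0.523
grip_force: 30.0
```

```bash
python3 - <<'E'
from h import *
c=cam("scene");im=c['image'][60:280,160:400,::-1]
cv2.imwrite("pics/s1.png",cv2.resize(im,None,fx=2.6,fy=2.6,interpolation=cv2.INTER_CUBIC))
s=state();p=s['eef_pos'];y=s['tcp_rot'][2];print(p,s['tcp_rot'],s['grip_force'],s['ft_force'],s['moment'])
d=np.array([468.1-p[0],98-p[1]]);X=np.array([np.cos(y),np.sin(y)]);Y=np.array([np.sin(y),-np.cos(y)])
print("tool shift units",d@X/25,d@Y/25,"rz units",-(np.radians(168.1)-y)/.1)
E
```

```text
[519.35952973 303.48939575  65.33540432] [3.14136439e+00 2.67656240e-04 3.01777923e+00] 29.999729990959167 [-0.48737649 -0.49972063 -2.15746664] [0.01881109 0.0227997  0.000241  ]
tool shift units 1.0195896711900043 -8.409870792591562 rz units 0.8388075665133465
```

View pics/s1.png

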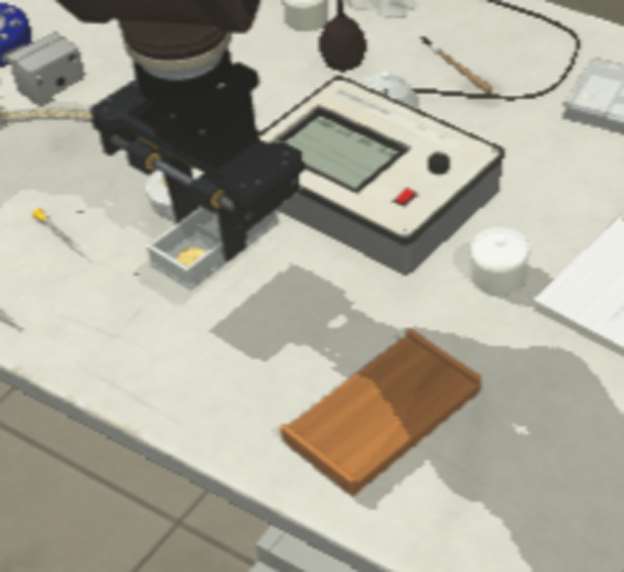

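The crop shows the tray level in the fingers with the gilt movement at about (190,257); the rest is at (380,410) and clear. Carrying it over.

Request:
step_arm(plan=[{"x": 0.02,"y": -0.1,"z": 0,"rx": 0,"ry": 0,"rz": 0},{"x": 0.04,"y": -0.25,"z": 0,"rx": 0,"ry": 0,"rz": 0},{"x": 0.05,"y": -0.4,"z": 0,"rx": 0,"ry": 0,"rz": 0},{"x": 0.07,"y": -0.55,"z": 0,"rx": 0,"ry": 0,"rz": 0},{"x": 0.07,"y": -0.6,"z": 0,"rx": 0,"ry": 0,"rz": 0},{"x": 0.07,"y": -0.6,"z": 0,"rx": 0,"ry": 0,"rz": 0},{"x": 0.07,"y": -0.6,"z": 0,"rx": 0,"ry": 0,"rz": 0},{"x": 0.07,"y": -0.6,"z": 0,"rx": 0,"ry": 0,"rz": 0},{"x": 0.07,"y": -0.6,"z": 0,"rx": 0,"ry": 0,"rz": 0},{"x": 0.07,"y": -0.6,"z": 0,"rx": 0,"ry": 0,"rz": 0}])

```text
t: 5.25
eef_pos: [489.0, 182.2, 65.2]
tcp_rot: [3.141, 0.0, 3.018]
ft_force: [-0.6, 0.0, -0.1]
opening: 0.525
grip_force: 30.0
```

Request:
step_arm(plan=[{"x": 0.07,"y": -0.6,"z": 0,"rx": 0,"ry": 0,"rz": 0},{"x": 0.07,"y": -0.6,"z": 0,"rx": 0,"ry": 0,"rz": 0},{"x": 0.07,"y": -0.6,"z": 0,"rx": 0,"ry": 0,"rz": 0},{"x": 0.07,"y": -0.55,"z": 0,"rx": 0,"ry": 0,"rz": 0},{"x": 0.06,"y": -0.5,"z": 0,"rx": 0,"ry": 0,"rz": 0},{"x": 0.04,"y": -0.35,"z": 0,"rx": 0,"ry": 0,"rz": 0.21},{"x": 0.03,"y": -0.2,"z": 0,"rx": 0,"ry": 0,"rz": 0.21},{"x": 0.01,"y": -0.1,"z": 0,"rx": 0,"ry": 0,"rz": 0.21},{"x": 0,"y": 0,"z": 0,"rx": 0,"ry": 0,"rz": 0.21},{"x": 0,"y": 0,"z": 0,"rx": 0,"ry": 0,"rz": 0}])

```text
t: 6.08
eef_pos: [468.1, 98.5, 65.1]
tcp_rot: [3.141, 0.0, 2.932]
ft_force: [0.2, -0.1, -0.8]
opening: 0.526
grip_force: 30.0
```

```bash
python3 - <<'E'
from h import *
s=state();print(s['eef_pos'],s['tcp_rot'],s['grip_force'],s['ft_force'])
for n in("top","scene"):
    c=cam(n);q=cloud(c)
    u,v=(309,209) if n=="top" else (307,217)
    im=c['image'][v-80:v+80,u-90:u+90,::-1]
    cv2.imwrite(f"pics/{n}2.png",cv2.resize(im,None,fx=3.4,fy=3.4,interpolation=cv2.INTER_CUBIC))
E
```

```text
[468.07721911  98.52648636  65.1475033 ] [3.14138207e+00 2.20325366e-04 2.93185053e+00] 30.000084936618805 [ 0.24792357 -0.06513318 -0.79120915]
```

View pics/scene2.png

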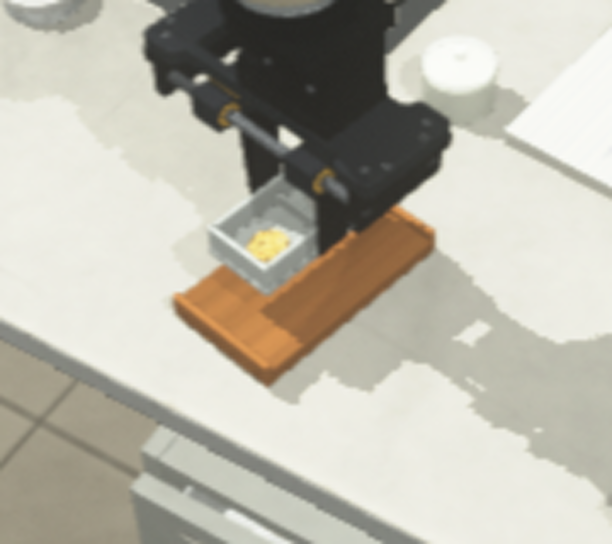

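View pics/top2.png

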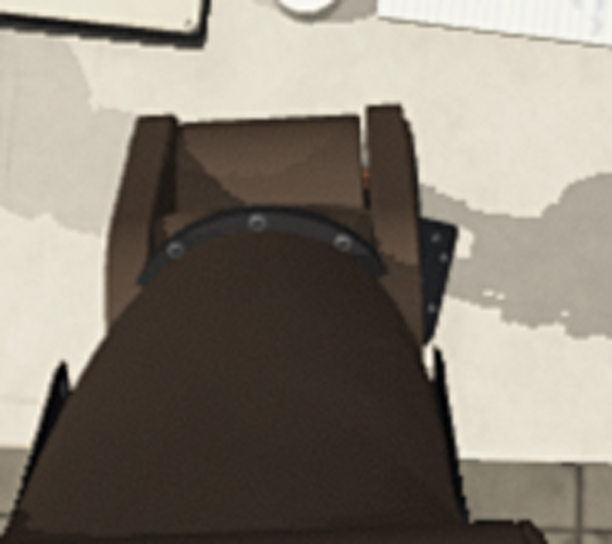

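The scene crop shows the tray held level and lengthwise above the rest, movement at (268,243); the top view is blocked by the arm. Lowering to just above the deck.

Request:
step_arm(plan=[{"x": 0,"y": 0,"z": 0.1,"rx": 0,"ry": 0,"rz": 0},{"x": 0,"y": 0,"z": 0.2,"rx": 0,"ry": 0,"rz": 0},{"x": 0,"y": 0,"z": 0.25,"rx": 0,"ry": 0,"rz": 0},{"x": 0,"y": 0,"z": 0.25,"rx": 0,"ry": 0,"rz": 0},{"x": 0,"y": 0,"z": 0.25,"rx": 0,"ry": 0,"rz": 0},{"x": 0,"y": 0,"z": 0.2,"rx": 0,"ry": 0,"rz": 0},{"x": 0,"y": 0,"z": 0.12,"rx": 0,"ry": 0,"rz": 0},{"x": 0,"y": 0,"z": 0.08,"rx": 0,"ry": 0,"rz": 0},{"x": 0,"y": 0,"z": 0.04,"rx": 0,"ry": 0,"rz": 0},{"x": 0,"y": 0,"z": 0,"rx": 0,"ry": 0,"rz": 0}])

```text
t: 7.02
eef_pos: [467.9, 98.3, 27.7]
tcp_rot: [3.142, -0.0, 2.934]
ft_force: [0.3, 0.1, -1.0]
opening: 0.525
grip_force: 30.0
```

```bash
python3 - <<'E'
from h import *
s=state();print(s['eef_pos'],s['ft_force'])
c=cam("scene");v,u=222,300
im=c['image'][v-60:v+60,u-60:u+60,::-1]
cv2.imwrite("pics/s3.png",cv2.resize(im,None,fx=5,fy=5,interpolation=cv2.INTER_CUBIC))
E
```

```text
[467.90008081  98.30694535  27.7298221 ] [ 0.33624044  0.11596716 -0.96080003]
```

View pics/s3.png

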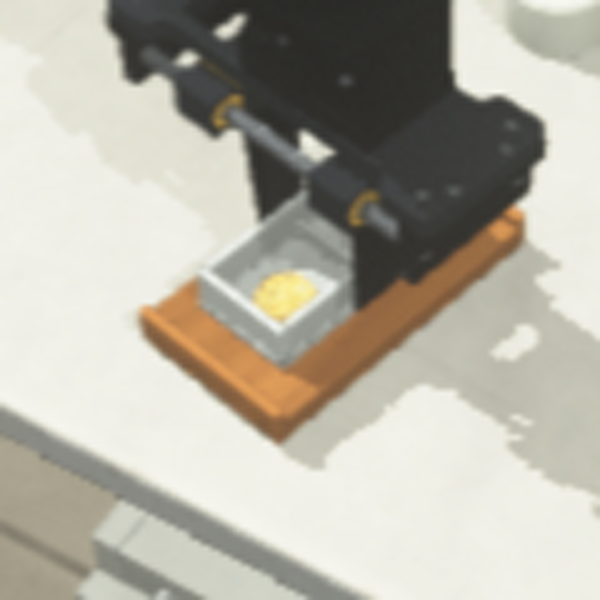

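The crop shows the tray just above the deck with its near end parallel to the lip: near-end top corners at about (202,272) and (280,334), rest lip corners at about (143,315) and (282,425). A quick check of the centring from these pixels.

```bash
python3 - <<'E'
from h import *
c=cam("scene")
y=np.radians(-11.9);X=np.array([np.cos(y),np.sin(y)]);Y=np.array([-X[1],X[0]]);o=np.array([468.1,98])
for n,u,v,z in(("tray L",202,272,46.4),("tray R",280,334,46.4),("rest L",143,315,26),("rest R",282,416,26)):
    d=world(c,240+u/5,162+v/5,z)[:2]-o;print(n,(d@X).round(1),(d@Y).round(1))
q=cloud(c).reshape(-1,3);d=(q[:,:2]-o);a=d@X;b=d@Y
m=(q[:,2]>40)&(q[:,2]<51)&(abs(b)<40)&(a<-20)&(a>-70)
print(m.sum(),np.percentile(a[m],[1,5]),np.percentile(b[m],[2,98]))
E
```

```text
tray L -52.3 21.3
tray R -53.2 -25.8
rest L -74.5 35.8
rest R -71.5 -44.3
161 [-55.34839245 -54.80115902] [-25.2985805   25.03386352]
```

Centred to within about 1–2 mm. Setting it down slowly.

Request:
step_arm(plan=[{"x": 0,"y": 0,"z": 0.02,"rx": 0,"ry": 0,"rz": 0},{"x": 0,"y": 0,"z": 0.02,"rx": 0,"ry": 0,"rz": 0},{"x": 0,"y": 0,"z": 0.02,"rx": 0,"ry": 0,"rz": 0},{"x": 0,"y": 0,"z": 0.02,"rx": 0,"ry": 0,"rz": 0},{"x": 0,"y": 0,"z": 0.01,"rx": 0,"ry": 0,"rz": 0},{"x": 0,"y": 0,"z": 0.01,"rx": 0,"ry": 0,"rz": 0},{"x": 0,"y": 0,"z": 0,"rx": 0,"ry": 0,"rz": 0},{"x": 0,"y": 0,"z": 0,"rx": 0,"ry": 0,"rz": 0},{"x": 0,"y": 0,"z": 0,"rx": 0,"ry": 0,"rz": 0},{"x": 0,"y": 0,"z": 0,"rx": 0,"ry": 0,"rz": 0}])

```text
t: 7.95
eef_pos: [467.9, 98.3, 25.4]
tcp_rot: [3.141, 0.0, 2.934]
ft_force: [0.1, -0.8, -2.1]
opening: 0.524
grip_force: 30.0
```

Request:
step_arm(plan=[{"x": 0,"y": 0,"z": 0.01,"rx": 0,"ry": 0,"rz": 0},{"x": 0,"y": 0,"z": 0.01,"rx": 0,"ry": 0,"rz": 0},{"x": 0,"y": 0,"z": 0.01,"rx": 0,"ry": 0,"rz": 0},{"x": 0,"y": 0,"z": 0,"rx": 0,"ry": 0,"rz": 0},{"x": 0,"y": 0,"z": 0,"rx": 0,"ry": 0,"rz": 0},{"x": 0,"y": 0,"z": 0,"rx": 0,"ry": 0,"rz": 0},{"x": 0,"y": 0,"z": 0,"rx": 0,"ry": 0,"rz": 0},{"x": 0,"y": 0,"z": 0,"rx": 0,"ry": 0,"rz": 0},{"x": 0,"y": 0,"z": 0,"rx": 0,"ry": 0,"rz": 0},{"x": 0,"y": 0,"z": 0,"rx": 0,"ry": 0,"rz": 0}])

```text
t: 8.78
eef_pos: [468.0, 98.3, 25.1]
tcp_rot: [3.141, 0.0, 2.934]
ft_force: [-2.2, -0.3, 8.5]
opening: 0.523
grip_force: 30.0
```

Contact at 8.5 N upward, so the tray is on the deck. Opening, then retreating straight up.

Request:
step_arm(plan=[{"x": 0,"y": 0,"z": 0,"rx": 0,"ry": 0,"rz": 0},{"x": 0,"y": 0,"z": 0,"rx": 0,"ry": 0,"rz": 0},{"x": 0,"y": 0,"z": 0,"rx": 0,"ry": 0,"rz": 0},{"x": 0,"y": 0,"z": 0,"rx": 0,"ry": 0,"rz": 0},{"x": 0,"y": 0,"z": 0,"rx": 0,"ry": 0,"rz": 0},{"x": 0,"y": 0,"z": 0,"rx": 0,"ry": 0,"rz": 0},{"x": 0,"y": 0,"z": 0,"rx": 0,"ry": 0,"rz": 0},{"x": 0,"y": 0,"z": 0,"rx": 0,"ry": 0,"rz": 0},{"x": 0,"y": 0,"z": 0,"rx": 0,"ry": 0,"rz": 0},{"x": 0,"y": 0,"z": 0,"rx": 0,"ry": 0,"rz": 0}], jaw=-0.4)

```text
t: 9.62
eef_pos: [467.9, 98.3, 24.6]
tcp_rot: [3.142, 0.0, 2.934]
ft_force: [1.1, -0.0, 0.1]
opening: 0.704
grip_force: 0.0
```

Request:
step_arm(plan=[{"x": 0,"y": 0,"z": -0.2,"rx": 0,"ry": 0,"rz": 0},{"x": 0,"y": 0,"z": -0.5,"rx": 0,"ry": 0,"rz": 0},{"x": 0,"y": 0,"z": -0.7,"rx": 0,"ry": 0,"rz": 0},{"x": 0,"y": 0,"z": -0.7,"rx": 0,"ry": 0,"rz": 0},{"x": 0,"y": 0,"z": -0.7,"rx": 0,"ry": 0,"rz": 0},{"x": 0,"y": 0,"z": -0.7,"rx": 0,"ry": 0,"rz": 0},{"x": 0,"y": 0.8,"z": -0.5,"rx": 0,"ry": 0,"rz": 0},{"x": 0,"y": 0.9,"z": -0.3,"rx": 0,"ry": 0,"rz": 0},{"x": 0,"y": 0.9,"z": 0,"rx": 0,"ry": 0,"rz": 0},{"x": 0,"y": 0.9,"z": 0,"rx": 0,"ry": 0,"rz": 0}])

```text
t: 10.45
eef_pos: [486.3, 184.9, 133.3]
tcp_rot: [3.141, 0.001, 2.933]
ft_force: [1.1, -0.0, 0.1]
opening: 0.701
grip_force: 0.0
```

Request:
step_arm(plan=[{"x": 0,"y": 0.9,"z": 0,"rx": 0,"ry": 0,"rz": 0},{"x": 0,"y": 0.9,"z": 0,"rx": 0,"ry": 0,"rz": 0},{"x": 0,"y": 0.9,"z": 0,"rx": 0,"ry": 0,"rz": 0},{"x": 0,"y": 0.9,"z": 0,"rx": 0,"ry": 0,"rz": 0},{"x": 0,"y": 0.9,"z": 0,"rx": 0,"ry": 0,"rz": 0},{"x": 0,"y": 0.9,"z": 0,"rx": 0,"ry": 0,"rz": 0},{"x": 0,"y": 0.6,"z": 0,"rx": 0,"ry": 0,"rz": 0},{"x": 0,"y": 0.3,"z": 0,"rx": 0,"ry": 0,"rz": 0},{"x": 0,"y": 0,"z": 0,"rx": 0,"ry": 0,"rz": 0},{"x": 0,"y": 0,"z": 0,"rx": 0,"ry": 0,"rz": 0}])

```text
t: 11.28
eef_pos: [518.1, 337.7, 132.1]
tcp_rot: [-3.141, -0.0, 2.934]
ft_force: [-0.3, -0.3, -0.2]
opening: 0.702
grip_force: 0.0
```

```bash
python3 - <<'E'
from h import *
c=cam("top")
im=c['image'][160:260,250:370,::-1]
cv2.imwrite("pics/top4.png",cv2.resize(im,None,fx=5,fy=5,interpolation=cv2.INTER_CUBIC))
for k in("top","scene"):
    c=cam(k);q=cloud(c).reshape(-1,3)
    for lo,hi,n in((13,31,"rest"),(34,52,"tray")):
        m=(np.hypot(q[:,0]-468,q[:,1]-98)<100)&(q[:,2]>lo)&(q[:,2]<hi)
        (a,b),wh,an=cv2.minAreaRect(q[m,:2].astype(np.float32));print(k,n,m.sum(),np.round([a,b,*wh,an],1),q[m,2].mean().round(1))
E
```

```text
top rest 2176 [467.6  98.3  83.9 151.8  78.1] 20.7
top tray 274 [467.5  98.8  50.  109.8  78.2] 41.2
scene rest 1686 [467.4  97.1  86.8 154.5  78.4] 23.4
scene tray 535 [468.3  98.3  53.5 111.7  79.2] 41.4
```

View pics/top4.png

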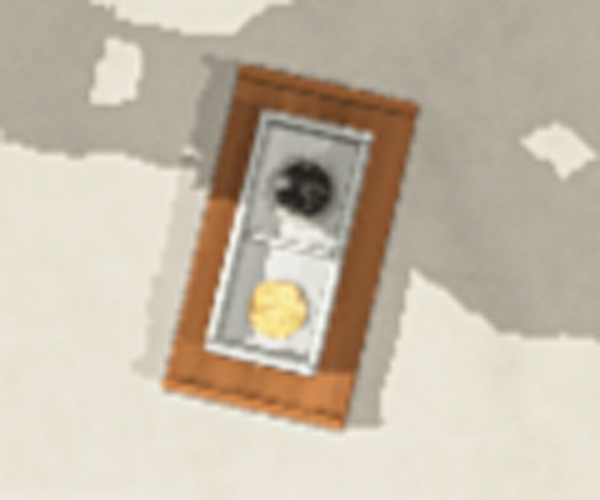

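The picture shows the tray flat and central on the rest, parallel to it, with the dial at (303,188) and the movement at (277,308) inside. The fits agree to under 1 mm and 0.1° in the top view. Handing in.

```bash
python3 -c "
from cell import *
print(job_done())"
```

```text
the job is handed in; nothing more can be done
None
```

The tray holding the movement and dial is released on the bench rest, flat and in line, centred to within about 1 mm in the top view, with both parts still in it; the job was handed in at about 11.5 s.

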